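# Switch on the bench extractor under its push-latch flap

### The arm

A 6-joint arm with a two-finger parallel gripper is mounted at the origin on the work surface. World frame = base frame: x ahead of the robot, y to its left, z up, the work surface at z = 0. Lengths are in m, angles in degrees, forces in N, time in s.
With the tool pointing down it reaches from about 0.375 to 0.9 m from the base axis. Payload 3.1 kg.
Tool frame: the origin (TCP) lies at the very end of the fingers, on their centre line; the grasp point (between the pads) lies bot.grip_point_offset behind it (bot.grip_point_offset is the distance from the TCP to the grasp point, in m); z points along the fingers, y is the line along which they close (so a half turn about z gives the same grasp; the last joint's range is limited). The gripper opens to 87 mm and grips with 3 to 60 N. Pads are 19 mm wide; open, the fingers measure 117 mm over their backs; the gripper's body (75 mm by 190 mm) begins 51 mm behind the grasp point.
Start: joints at [60.877, 30.224, 82.088, -0, 67.689, -10.227], TCP at [0.202, 0.591, 0.223] pointing down, gripper open.
Joint ranges: [-176.69, 176.69], [-43.24, 126.21], [12.49, 139.97], [-82, 262], [0, 151.66], [-163.58, 163.58]. Speed limits (degrees/s): [159.86, 159.86, 180, 180, 180, 180].

### API

Orientations are given as a 3x3 rotation matrix whose columns are the frame's x, y, z axes.
In Python, from rig import bot, viewer, ticket gives the robot as it stands.
- The arm moves only by the tool servo_tool, never from a script. Its argument "targets" is a list of rows, each an object with "offset": the shift along the tool's x, y, z in m, a list of three; "dr": the turn, a rotation vector about the tool's x, y, z in degrees, a list of three. In form: [{"offset": [x, y, z], "dr": [ax, ay, az]}, ...]. A call has 1 to 20 rows; each row is the pose to reach, as a shift and turn from the pose commanded when the call began, along the tool's axes at that moment; what a row does not reach only later rows make up. A row lasts 1/12 s, in which the tool goes at most 41.7 mm and 7.16 degrees, less where a joint would pass 70% of its speed; a pose out of reach is approached as far as the arm can. A call with a gripper value outside its range is refused whole. "gripper" is the gripper command: -1 is fully open, 1 is shut, values between are in proportion, set as the call begins (left out, the last holds). The fingers move at their own pace and stop on an object; the grip force is fixed at half the most. Time passes only in rows, so rows that repeat a pose let the fingers close. It gives the time, the measured TCP pose, the force, the opening and the grip force at its end, in the units of the state.
- bot.read_state(): the state, without advancing time (a new reading comes with each control period).
- viewer.capture(name): name is "scene" or "side" or "wrist"; returns a dict with "color" (420x560x3 uint8, red, green, blue), "camera_matrix" (3x3 intrinsics, pixels), "R" (3x3) and "t" (3): a world point X has camera coordinates R X + t. Camera axes: x right, y down, z forward; pixel columns grow to the right and rows downward; lengths in m; the calibration is good to about 2 mm. A picture is of the moment at which its call begins. There is no depth.
- ticket.hand_in(): hands the job in; it is judged then, once.
The state is a dict: "time_s": time; "joint_positions": joint angles; "qvel": joint speeds; "tau": joint torques, N m; "position": TCP position; "tcp_rot": TCP orientation; "force": force on the tool from outside, world axes, zero at the start; "moment": the same for the moment, N m; "opening": opening from 0.0 (shut) to 1.0 (fully open); "grasp_force": force on a finger pad.
Only numpy, scipy, OpenCV 4.12 (cv2) and the standard library are available. Lean on these libraries where they do the work, as an engineer would, in place of code of your own. Each camera call takes 0.05 s, during which the arm holds its last target. There are 200 camera calls.

### The job

Switch on the bench's dust extractor: press the shut flap on top of the grey control box so that it springs open, press down the raised end of the black rocker switch under it until it tips over, then push the flap down shut until it latches and stays flush. Only press and push with the fingers; pick nothing up, and leave the oil bottle, the tin and the file where they are.

Things in the scene. Friction and masses are not known exactly. Their poses are not given: they have to be found in the camera images.
- control_box: painted grey steel control box fixed to the bench, 130 (x) by 150 (y) by 75 mm high, origin at the centre of its underside, z up, x axis from its front (robot side) to its back. In its flat top is a centred well 94 mm (x) by 116 mm (y), 39 mm deep, covered by the flap. The black rocker switch in it is 54 mm long along y, 26 mm wide, its middle 25 mm in front of the box's centre.
- flap (a joint): angle in rad of the bare steel flap, 90 mm from hinge to free edge, 110 mm wide (y), 5 mm thick, hinged along y at the back of the well. 0 = shut, flush and latched; grows as it opens up and back to 1.5 (almost upright); -0.10 = pressed in to a rigid stop (free edge 9 mm below flush). Shut, it pushes back with about 2.5 N at the free edge, less when open, more if moved fast.
- flap_hinge (a point): middle of the flap's hinge line, on its outer (upper) face; 45 mm behind the box's centre, 75 mm above the bench. Push-push latch: pressed in from shut to the stop (past -0.08) and let go, the flap springs fully open in about 1.5 s; once it has been open, pushed shut and on to that stop (under 0.2 m/s) and let go, it latches at 0. Pressed less, it does not change over.
- flap_edge (a point): middle of the flap's free edge on its outer (upper) face, 90 mm from flap_hinge; moves with the flap. Shut: 45 mm in front of the box's centre; fully open: 165 mm above the bench, 6 mm in front of the hinge line. When open, the outer face looks to the back of the box.
- rocker (a joint): angle in rad of the rocker switch, pivoting about the box's x axis: 0 = off, its left (box +y) end raised; 0.4 = on, tipped over with that end down. It is stiff and stays where it is left; 1.5 to 3 N near the raised end tips it, until it is on its rigid stop. Press on the raised half only, not over the middle.
- rocker_high (a point): point on the top face of the rocker, 20 mm from its middle towards the end that is raised at the start; 57 mm above the bench when off (18 mm below the shut flap's top), about 8 mm lower when on. Moves with the rocker.
- oil_bottle: bystander: white plastic bottle, 48 mm across, 120 mm high, standing; origin at the centre of its underside
- tin: bystander: open steel tin, 68 mm across, 75 mm high, standing; origin at the centre of its underside
- file: bystander: file lying on the bench, 275 mm long, wooden handle 28 mm thick; origin on the bench under the joint of handle and blade, blade along its +x

How it is judged:
By the outcome, as a careful person would: the job done as asked, in the order asked, and still so for the second after the job is handed in, with the robot touching nothing.
It also fails if it takes over 45 s, if anything falls off the work surface, if the arm or the gripper's body presses on something with over 40 N, if the wrist force passes 120 N, or if a joint passes its speed limit or range.

## Working session

There is one attempt and no reset: what is moved stays moved. The work goes in short steps, Python scripts to look and compute and a tool call to move; the robot and the scene stay as the last step left them, time stands still between calls to the robot, and variables do not carry over. Pictures are saved under pics/ and viewed, at most 10 in all, crops included, and the job is handed in when it is done.

Besides the shell and the picture viewer there is one more tool, called after ">>>" as name([rows], argument=value, ...), one row to a line, values as JSON. servo_tool: Moves the arm, as the interface text tells. Its arguments: {"type":"object","properties":{"targets":{"type":"array"},"gripper":{"type":"number"}},"required":["targets"]}

```bash
mkdir -p pics; cat > h.py <<'E'
import cv2,numpy as np
from rig import bot,viewer,ticket
def cap(n,f):
    c=viewer.capture(n); cv2.imwrite('pics/'+f+'.png',c['color'][:,:,::-1])
    np.savez('pics/'+f+'.npz',K=c['camera_matrix'],R=c['R'],t=c['t']); return c
def ray(f,px,z):
    d=np.load('pics/'+f+'.npz'); R=d['R'];o=-R.T@d['t']
    v=R.T@np.linalg.solve(d['K'],[px[0],px[1],1]); return o+v*(z-o[2])/v[2]
def proj(f,X):
    d=np.load('pics/'+f+'.npz'); p=d['K']@(d['R']@np.array(X)+d['t']); return p[:2]/p[2]
E
python3 - <<'E'
from h import *
for n in ['scene','side']: cap(n,n+'1')
a=cv2.imread('pics/scene1.png');b=cv2.imread('pics/side1.png')
s=bot.read_state();print(s['time_s'],s['position'],s['tcp_rot'],s['opening'],s['force'],bot.grip_point_offset)
E
```

```text
0.1 [0.20206534 0.59074431 0.22166152] [[-9.46111649e-01  3.23839302e-01 -9.24139078e-04]
 [ 3.23840463e-01  9.46110155e-01 -1.71156045e-03]
 [ 3.20066823e-04 -1.91860091e-03 -9.99998108e-01]] 0.9962656916243489 [-0.23968464 -0.13553645  0.10299973] 0.0187
```

View pics/scene1.png

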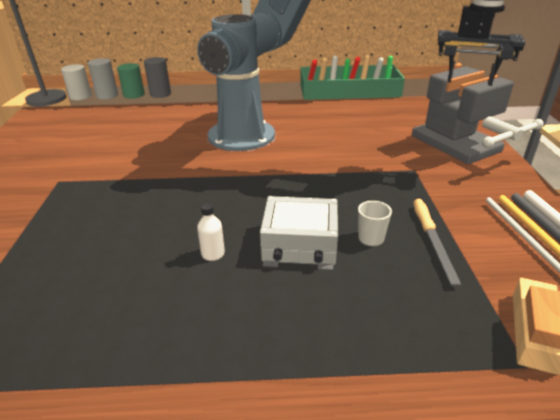

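View pics/side1.png

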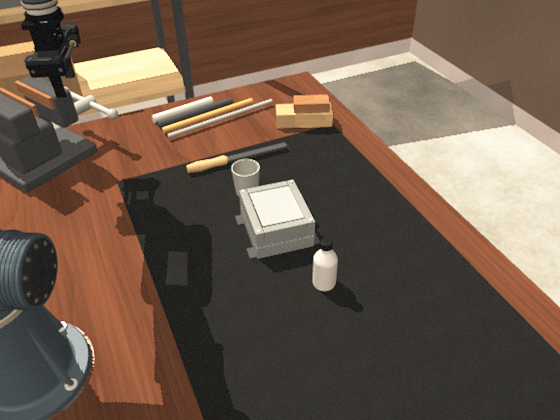

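The scene camera faces the robot: box at (300,230), bottle (211,235), tin (373,223), file (437,240). The side view has the box at (277,215). I'll enlarge both.

```bash
python3 - <<'E'
from h import *
a=cv2.imread('pics/scene1.png')[185:275,250:350];b=cv2.imread('pics/side1.png')[170:270,230:330]
a=cv2.resize(a,(400,360),interpolation=cv2.INTER_CUBIC);b=cv2.resize(b,(400,400),interpolation=cv2.INTER_CUBIC)
o=np.zeros((400,800,3),np.uint8);o[:360,:400]=a;o[:,400:]=b
cv2.imwrite('pics/c1.png',o)
E
```

```text
(no output)
```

View pics/c1.png

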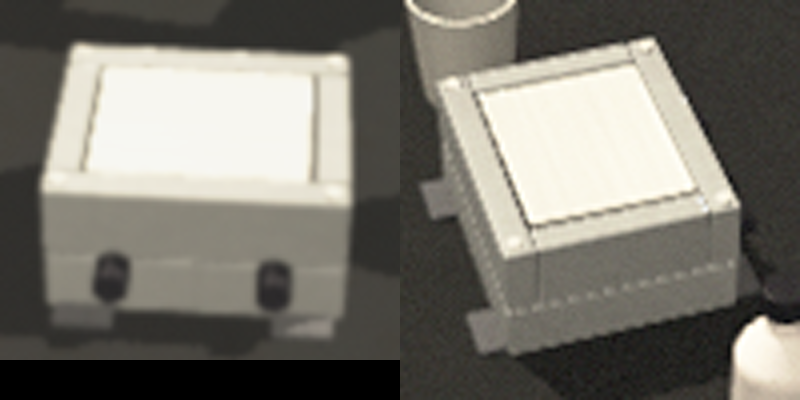

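The top's corners in the crop are (75,45), (349,55), (350,198), (43,190) in the scene half. In the side half they are (440,82), (655,42), (740,210), (508,252).

```bash
cat >> h.py <<'E'
def fit():
    A=np.array([(75,45),(349,55),(350,198),(43,190)])/4+[250,185]-.4
    B=(np.array([(440,82),(655,42),(740,210),(508,252)])-[400,0])/4+[230,170]-.4
    P=np.array([ray('scene1',p,.075) for p in A]);Q=np.array([ray('side1',p,.075) for p in B])
    return P,Q
E
python3 - <<'E'
from h import *
np.set_printoptions(precision=4,suppress=True)
for P in fit():
    print(P[:,:2],P.mean(0)); 
    print([np.linalg.norm(P[i]-P[i-1]) for i in range(4)], [np.degrees(np.arctan2(*(P[i]-P[i-1])[1::-1])) for i in range(4)])
# bystanders
print('bottle',ray('scene1',(212,255),0),ray('side1',(325,286),0),'tin',ray('scene1',(372,238),0),ray('side1',(246,192),.075))
print(ray('scene1',(208,210),.12),ray('side1',(327,245),.12),ray('scene1',(374,210),.075),ray('side1',(246,168),.075))
E
```

```text
[[0.4703 0.0791]
 [0.4892 0.2259]
 [0.6128 0.2086]
 [0.5978 0.0614]] [0.5425 0.1437 0.075 ]
[np.float64(0.12876052490614248), np.float64(0.14795737128170144), np.float64(0.12477025752146335), np.float64(0.14795783877941873)] [np.float64(172.0727381622343), np.float64(82.66323779596712), np.float64(-7.970656969689835), np.float64(-95.79105883759136)]
[[0.4907 0.2236]
 [0.6155 0.204 ]
 [0.5944 0.0578]
 [0.4722 0.081 ]] [0.5432 0.1416 0.075 ]
[np.float64(0.1438018630170561), np.float64(0.12637952704477307), np.float64(0.14768753952603952), np.float64(0.12437206503351445)] [np.float64(82.62064672101873), np.float64(-8.921907908180247), np.float64(-98.22295783962478), np.float64(169.26879123653828)]
bottle [ 0.5724 -0.0418  0.    ] [ 0.5648 -0.05    0.    ] tin [0.5358 0.2999 0.    ] [0.5012 0.2112 0.075 ]
[ 0.5815 -0.0363  0.12  ] [ 0.5628 -0.0501  0.12  ] [0.5372 0.296  0.075 ] [0.5343 0.2934 0.075 ]
```

Box centre is about (0.543, 0.1427) with yaw about -8°. I'll move above the flap with the fingers closed and tool y along box y, then check with the wrist camera.

```bash
cat >> h.py <<'E'
np.set_printoptions(precision=4,suppress=True)
C=np.array([.543,.1427]);YAW=-8.0
def box(x,y,z):  # mm box frame -> world m
    a=np.radians(YAW); return np.array([C[0]+(x*np.cos(a)-y*np.sin(a))/1e3,C[1]+(x*np.sin(a)+y*np.cos(a))/1e3,z/1e3])
def inbox(p):
    a=np.radians(YAW); d=np.array(p[:2])-C
    return np.array([d[0]*np.cos(a)+d[1]*np.sin(a),-d[0]*np.sin(a)+d[1]*np.cos(a),p[2]])*1e3
def off(*pts):
    s=bot.read_state();R=np.array(s['tcp_rot']);print('t',s['time_s'],'box',inbox(s['position']),'F',np.array(s['force']),'op',s['opening'])
    a=np.radians(YAW);D=np.array([[-np.cos(a),-np.sin(a),0],[-np.sin(a),np.cos(a),0],[0,0,-1]]).T
    D=np.array([[-np.cos(a),-np.sin(a),0],[-np.sin(a),np.cos(a),0],[0,0,-1]]).T
    from scipy.spatial.transform import Rotation as Ro
    print('dr',np.degrees(Ro.from_matrix(R.T@D).as_rotvec()))
    for p in pts: print(p,R.T@(box(*p)-s['position']))
E
python3 - <<'E'
from h import *
off((-34,0,220))
E
```

```text
t 0.1 box [-399.9724  396.235   221.6615] F [-0.2397 -0.1355  0.103 ] op 0.9962656916243489
dr [ -0.1079  -0.0287 -10.8953]
(-34, 0, 220) [-0.4343 -0.3199  0.0021]
```

>>> servo_tool([
  {"offset": [-0.434,-0.32,0.002],"dr": [0,0,-10.9]},
  {"offset": [-0.434,-0.32,0.002],"dr": [0,0,-10.9]},
  {"offset": [-0.434,-0.32,0.002],"dr": [0,0,-10.9]},
  {"offset": [-0.434,-0.32,0.002],"dr": [0,0,-10.9]},
  {"offset": [-0.434,-0.32,0.002],"dr": [0,0,-10.9]},
  {"offset": [-0.434,-0.32,0.002],"dr": [0,0,-10.9]},
  {"offset": [-0.434,-0.32,0.002],"dr": [0,0,-10.9]},
  {"offset": [-0.434,-0.32,0.002],"dr": [0,0,-10.9]},
  {"offset": [-0.434,-0.32,0.002],"dr": [0,0,-10.9]},
  {"offset": [-0.434,-0.32,0.002],"dr": [0,0,-10.9]},
  {"offset": [-0.434,-0.32,0.002],"dr": [0,0,-10.9]},
  {"offset": [-0.434,-0.32,0.002],"dr": [0,0,-10.9]},
  {"offset": [-0.434,-0.32,0.002],"dr": [0,0,-10.9]},
  {"offset": [-0.434,-0.32,0.002],"dr": [0,0,-10.9]},
  {"offset": [-0.434,-0.32,0.002],"dr": [0,0,-10.9]},
  {"offset": [-0.434,-0.32,0.002],"dr": [0,0,-10.9]},
  {"offset": [-0.434,-0.32,0.002],"dr": [0,0,-10.9]},
  {"offset": [-0.434,-0.32,0.002],"dr": [0,0,-10.9]},
], gripper=1)

```text
time_s: 1.6
position: [0.5081, 0.1493, 0.2204]
tcp_rot: [[-0.991, 0.137, -0.001], [0.137, 0.991, 0.0], [0.001, -0.0, -1.0]]
force: [0.4, -0.1, -0.7]
opening: 0.007
grasp_force: 0.0
```

```bash
python3 - <<'E'
from h import *
off((-34,0,120),(-34,0,75))
c=cap('wrist','w1')
im=cv2.imread('pics/w1.png')
for x,y,z in [(-65,-75,75),(-65,75,75),(65,75,75),(65,-75,75),(-45,0,75)]:
    print(proj('w1',box(x,y,z)))
E
```

```text
t 1.6 box [-35.4484   1.7147 220.4309] F [ 0.3797 -0.0755 -0.6841] op 0.006519088226730471
dr [-0.0017 -0.057   0.1324]
(-34, 0, 120) [-0.0015 -0.0017  0.1004]
(-34, 0, 75) [-0.0016 -0.0017  0.1454]
[189.0067 161.9839]
[362.0598 162.5073]
[353.5423 297.8146]
[197.4401 297.4132]
[275.5505 184.9537]
```

View pics/w1.png

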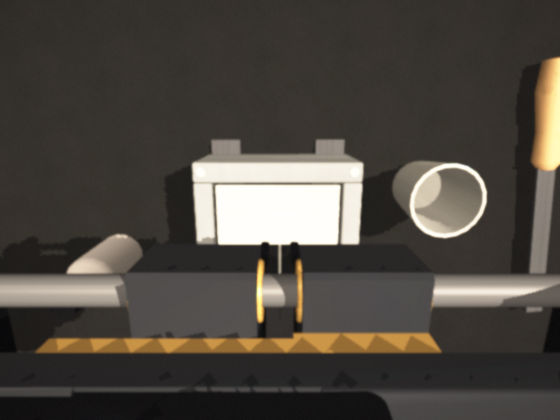

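The box's front corners show at (194,163) and (361,163), within about 2 mm of the prediction, and the flap's middle is at column 278. Next I press near the flap's free edge.

>>> servo_tool([
  {"offset": [-0.001,0,0.04]},
  {"offset": [-0.001,0,0.08]},
  {"offset": [-0.001,0,0.115]},
  {"offset": [-0.001,0,0.135]},
  {"offset": [-0.001,0,0.14]},
  {"offset": [-0.001,0,0.143]},
  {"offset": [-0.001,0,0.146]},
  {"offset": [-0.001,0,0.148]},
  {"offset": [-0.001,0,0.15]},
  {"offset": [-0.001,0,0.15]},
])

```text
$.targets[0]: bad value
```

>>> servo_tool([
  {"offset": [-0.001,0,0.04],"dr": [0,0,0]},
  {"offset": [-0.001,0,0.08],"dr": [0,0,0]},
  {"offset": [-0.001,0,0.115],"dr": [0,0,0]},
  {"offset": [-0.001,0,0.135],"dr": [0,0,0]},
  {"offset": [-0.001,0,0.14],"dr": [0,0,0]},
  {"offset": [-0.001,0,0.143],"dr": [0,0,0]},
  {"offset": [-0.001,0,0.146],"dr": [0,0,0]},
  {"offset": [-0.001,0,0.148],"dr": [0,0,0]},
  {"offset": [-0.001,0,0.15],"dr": [0,0,0]},
  {"offset": [-0.001,0,0.15],"dr": [0,0,0]},
])

```text
time_s: 2.48
position: [0.511, 0.1483, 0.0717]
tcp_rot: [[-0.99, 0.139, 0.002], [0.139, 0.99, 0.001], [-0.002, 0.001, -1.0]]
force: [-0.9, 2.0, 3.2]
opening: 0.006
grasp_force: 1.4
```

>>> servo_tool([
  {"offset": [0,0,0.002],"dr": [0,0,0]},
  {"offset": [0,0,0.004],"dr": [0,0,0]},
  {"offset": [0,0,0.005],"dr": [0,0,0]},
  {"offset": [0,0,0.005],"dr": [0,0,0]},
])

```text
time_s: 2.82
position: [0.5115, 0.1481, 0.0674]
tcp_rot: [[-0.99, 0.139, 0.003], [0.139, 0.99, 0.001], [-0.003, 0.001, -1.0]]
force: [-3.1, 1.9, 14.3]
opening: -0.002
grasp_force: 7.5
```

The force jumped to 14 N, so the flap is on its stop. I'll retreat up and to the front.

>>> servo_tool([
  {"offset": [0,0,-0.015],"dr": [0,0,0]},
  {"offset": [0.025,0,-0.045],"dr": [0,0,0]},
  {"offset": [0.05,0,-0.075],"dr": [0,0,0]},
  {"offset": [0.075,0,-0.105],"dr": [0,0,0]},
  {"offset": [0.075,0,-0.14],"dr": [0,0,0]},
  {"offset": [0.075,0,-0.14],"dr": [0,0,0]},
  {"offset": [0.075,0,-0.14],"dr": [0,0,0]},
  {"offset": [0.075,0,-0.14],"dr": [0,0,0]},
  {"offset": [0.075,0,-0.14],"dr": [0,0,0]},
  {"offset": [0.075,0,-0.14],"dr": [0,0,0]},
  {"offset": [0.075,0,-0.14],"dr": [0,0,0]},
  {"offset": [0.075,0,-0.14],"dr": [0,0,0]},
  {"offset": [0.075,0,-0.14],"dr": [0,0,0]},
  {"offset": [0.075,0,-0.14],"dr": [0,0,0]},
  {"offset": [0.075,0,-0.14],"dr": [0,0,0]},
  {"offset": [0.075,0,-0.14],"dr": [0,0,0]},
  {"offset": [0.075,0,-0.14],"dr": [0,0,0]},
  {"offset": [0.075,0,-0.14],"dr": [0,0,0]},
  {"offset": [0.075,0,-0.14],"dr": [0,0,0]},
])

```text
time_s: 4.4
position: [0.4361, 0.1583, 0.2056]
tcp_rot: [[-0.99, 0.139, 0.0], [0.139, 0.99, -0.0], [-0.0, 0.0, -1.0]]
force: [0.2, 0.1, 1.3]
opening: 0.007
grasp_force: 0.0
```

```bash
python3 - <<'E'
from h import *
off((-25,27,130),(-25,27,57))
cap('side','s2');cap('wrist','w2')
b=cv2.imread('pics/side1.png');b=cv2.imread('pics/s2.png')[130:270,200:340]
o=np.hstack([cv2.resize(b,(420,420),interpolation=cv2.INTER_CUBIC),cv2.resize(cv2.imread('pics/w2.png')[:,140:480],(340,420))])
cv2.imwrite('pics/c2.png',o)
print(proj('s2',box(-25,20,57)),proj('w2',box(-25,20,57)),proj('s2',box(39,0,165)))
E
```

```text
t 4.4 box [-108.0586    0.5681  205.6133] F [0.1798 0.0881 1.2551] op 0.007235008806875533
dr [0.0008 0.0088 0.0071]
(-25, 27, 130) [-0.0831  0.0264  0.0756]
(-25, 27, 57) [-0.083   0.0264  0.1486]
[262.3848 207.5773] [297.8276 279.3102] [292.8726 168.7101]
```

View pics/c2.png

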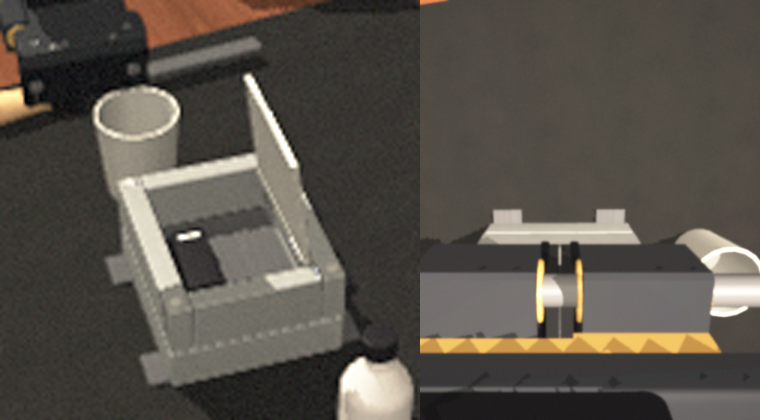

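The flap stands open in the side view. The rocker's raised end with its white mark is at crop (188,236), against (187,233) predicted, so I move above it, go down and press.

>>> servo_tool([
  {"offset": [-0.035,0.012,0],"dr": [0,0,0]},
  {"offset": [-0.07,0.023,0.01],"dr": [0,0,0]},
  {"offset": [-0.083,0.026,0.04],"dr": [0,0,0]},
  {"offset": [-0.083,0.026,0.075],"dr": [0,0,0]},
  {"offset": [-0.083,0.026,0.11],"dr": [0,0,0]},
  {"offset": [-0.083,0.026,0.13],"dr": [0,0,0]},
  {"offset": [-0.083,0.026,0.14],"dr": [0,0,0]},
  {"offset": [-0.083,0.026,0.144],"dr": [0,0,0]},
  {"offset": [-0.083,0.026,0.147],"dr": [0,0,0]},
  {"offset": [-0.083,0.026,0.15],"dr": [0,0,0]},
  {"offset": [-0.083,0.026,0.15],"dr": [0,0,0]},
])

```text
time_s: 5.42
position: [0.5229, 0.1727, 0.0566]
tcp_rot: [[-0.99, 0.139, 0.003], [0.139, 0.99, 0.0], [-0.003, 0.001, -1.0]]
force: [0.3, -0.4, 0.3]
opening: 0.006
grasp_force: 0.0
```

>>> servo_tool([
  {"offset": [0,0,0.002],"dr": [0,0,0]},
  {"offset": [0,0,0.004],"dr": [0,0,0]},
  {"offset": [0,0,0.005],"dr": [0,0,0]},
  {"offset": [0,0,0.005],"dr": [0,0,0]},
])

```text
time_s: 5.75
position: [0.5228, 0.1727, 0.0511]
tcp_rot: [[-0.99, 0.139, 0.002], [0.139, 0.99, 0.0], [-0.002, 0.001, -1.0]]
force: [1.1, 0.8, 2.2]
opening: 0.004
grasp_force: 1.0
```

>>> servo_tool([
  {"offset": [0,0,0.001],"dr": [0,0,0]},
  {"offset": [0,0,0.002],"dr": [0,0,0]},
  {"offset": [0,0,0.003],"dr": [0,0,0]},
  {"offset": [0,0,0.003],"dr": [0,0,0]},
])

```text
time_s: 6.08
position: [0.5227, 0.1727, 0.049]
tcp_rot: [[-0.99, 0.139, 0.002], [0.139, 0.99, 0.0], [-0.002, 0.001, -1.0]]
force: [-1.2, 0.9, 11.9]
opening: 0.002
grasp_force: 5.7
```

At 12 N it is on its stop. I'll go up to z 0.25 and look.

>>> servo_tool([
  {"offset": [0,0,-0.03],"dr": [0,0,0]},
  {"offset": [0,0,-0.07],"dr": [0,0,0]},
  {"offset": [0,0,-0.11],"dr": [0,0,0]},
  {"offset": [0,0,-0.15],"dr": [0,0,0]},
  {"offset": [0,0,-0.19],"dr": [0,0,0]},
  {"offset": [0,0,-0.2],"dr": [0,0,0]},
  {"offset": [0,0,-0.2],"dr": [0,0,0]},
])

```text
time_s: 6.67
position: [0.5237, 0.1725, 0.251]
tcp_rot: [[-0.99, 0.139, 0.007], [0.139, 0.99, 0.0], [-0.007, 0.001, -1.0]]
force: [-0.7, 0.3, -0.3]
opening: 0.006
grasp_force: 0.0
```

```bash
python3 - <<'E'
from h import *
off((68,0,250),(68,0,155),(49,0,148))
cap('side','s3');cap('scene','v3')
b=cv2.imread('pics/s3.png')[130:270,200:340]
a=cv2.imread('pics/v3.png')[125:265,230:350]
o=np.hstack([cv2.resize(b,(420,420),interpolation=cv2.INTER_CUBIC),cv2.resize(a,(360,420),interpolation=cv2.INTER_CUBIC)])
cv2.imwrite('pics/c3.png',o)
E
```

```text
t 6.6667 box [-23.2979  26.8675 251.0128] F [-0.7171  0.2983 -0.3092] op 0.006324605375245756
dr [0.0797 0.4125 0.013 ]
(68, 0, 250) [-0.0913 -0.0269  0.0016]
(68, 0, 155) [-0.0906 -0.027   0.0966]
(49, 0, 148) [-0.0715 -0.027   0.1035]
```

View pics/c3.png

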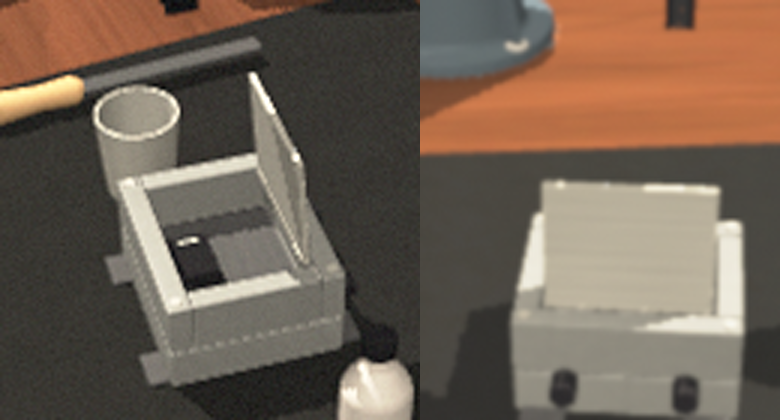

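The rocker has tipped: its white-marked end is now down at crop (188,241), and the flap stands upright. I'll go behind the flap.

>>> servo_tool([
  {"offset": [-0.035,-0.01,0],"dr": [0,0,0]},
  {"offset": [-0.07,-0.02,0],"dr": [0,0,0]},
  {"offset": [-0.098,-0.027,0],"dr": [0,0,0]},
  {"offset": [-0.098,-0.027,0.03],"dr": [0,0,0]},
  {"offset": [-0.098,-0.027,0.065],"dr": [0,0,0]},
  {"offset": [-0.098,-0.027,0.095],"dr": [0,0,0]},
  {"offset": [-0.098,-0.027,0.1],"dr": [0,0,0]},
  {"offset": [-0.098,-0.027,0.1],"dr": [0,0,0]},
  {"offset": [-0.098,-0.027,0.1],"dr": [0,0,0]},
])

```text
time_s: 7.52
position: [0.6147, 0.1321, 0.1466]
tcp_rot: [[-0.99, 0.139, -0.002], [0.139, 0.99, -0.0], [0.002, -0.0, -1.0]]
force: [0.8, 0.1, 0.8]
opening: 0.006
grasp_force: 0.0
```

```bash
python3 - <<'E'
from h import *
P=[]
for th in [1.5,1.35,1.2,1.05,.9,.75,.6,.45,.3,.2,.1,.05]:
    r=78-4*(1.5-th)
    P.append((45-r*np.cos(th)+9.5,0,75+r*np.sin(th)))
off(*P)
E
```

```text
t 7.5167 box [ 72.4801  -0.5118 146.552 ] F [0.7512 0.0574 0.8497] op 0.006402761460326351
dr [-0.0284 -0.1337  0.0081]
(np.float64(48.982498269919176), 0, np.float64(152.80460895511624)) [ 0.0235  0.0005 -0.0062]
(np.float64(37.54888241899859), 0, np.float64(150.52098789578343)) [ 0.0349  0.0005 -0.0039]
(np.float64(26.670924456191468), 0, np.float64(146.58060180228296)) [0.0458 0.0005 0.0001]
(np.float64(16.585086150650405), 0, np.float64(141.0976497902641)) [0.0559 0.0005 0.0056]
(np.float64(7.506286398737778), 0, np.float64(134.21951436783775)) [0.0649 0.0005 0.0125]
(np.float64(-0.3766651655365649), 0, np.float64(126.12290700175006)) [0.0728 0.0005 0.0206]
(np.float64(-6.90496974928007), 0, np.float64(117.00940002059063)) [0.0793 0.0005 0.0297]
(np.float64(-11.952996153627552), 0, np.float64(107.1004564174088)) [0.0843 0.0005 0.0396]
(np.float64(-15.430631003994364), 0, np.float64(96.63207912761006)) [0.0878 0.0005 0.0501]
(np.float64(-16.848846866842393), 0, np.float64(89.46312728188046)) [0.0892 0.0006 0.0573]
(np.float64(-17.53830156612908), 0, np.float64(82.22793936523036)) [0.0899 0.0006 0.0645]
(np.float64(-17.609768800516562), 0, np.float64(78.60849602134297)) [0.0899 0.0006 0.0682]
```

>>> servo_tool([
  {"offset": [0.018,0,-0.006],"dr": [0,0,0]},
  {"offset": [0.0235,0,-0.006],"dr": [0,0,0]},
  {"offset": [0.029,0,-0.005],"dr": [0,0,0]},
  {"offset": [0.035,0,-0.004],"dr": [0,0,0]},
  {"offset": [0.0405,0,-0.002],"dr": [0,0,0]},
  {"offset": [0.046,0,0],"dr": [0,0,0]},
  {"offset": [0.051,0,0.003],"dr": [0,0,0]},
  {"offset": [0.056,0,0.0055],"dr": [0,0,0]},
  {"offset": [0.0605,0,0.009],"dr": [0,0,0]},
  {"offset": [0.065,0,0.0125],"dr": [0,0,0]},
  {"offset": [0.069,0,0.0165],"dr": [0,0,0]},
  {"offset": [0.073,0,0.0205],"dr": [0,0,0]},
  {"offset": [0.078,0,0.024],"dr": [0,0,0]},
  {"offset": [0.0825,0,0.0275],"dr": [0,0,0]},
  {"offset": [0.086,0,0.032],"dr": [0,0,0]},
  {"offset": [0.09,0,0.0365],"dr": [0,0,0]},
  {"offset": [0.0935,0,0.042],"dr": [0,0,0]},
  {"offset": [0.0965,0,0.0475],"dr": [0,0,0]},
  {"offset": [0.0995,0,0.055],"dr": [0,0,0]},
  {"offset": [0.1015,0,0.062],"dr": [0,0,0]},
])

```text
time_s: 9.18
position: [0.5145, 0.1463, 0.085]
tcp_rot: [[-0.99, 0.139, 0.0], [0.139, 0.99, 0.0], [-0.0, 0.0, -1.0]]
force: [2.2, 0.3, 2.4]
opening: 0.002
grasp_force: 1.5
```

```bash
python3 - <<'E'
from h import *
off((-31,0,75),(-31,0,67))
cap('side','s4');cap('scene','v4')
b=cv2.imread('pics/s4.png')[130:270,200:340]
a=cv2.imread('pics/v4.png')[125:265,230:350]
o=np.hstack([cv2.resize(b,(420,420),interpolation=cv2.INTER_CUBIC),cv2.resize(a,(360,420),interpolation=cv2.INTER_CUBIC)])
cv2.imwrite('pics/c4.png',o)
E
```

```text
t 9.1833 box [-28.765   -0.3804  85.0146] F [2.1906 0.3427 2.395 ] op 0.001838736639684856
dr [0.0068 0.0184 0.0033]
(-31, 0, 75) [0.0022 0.0004 0.01  ]
(-31, 0, 67) [0.0022 0.0004 0.018 ]
```

View pics/c4.png

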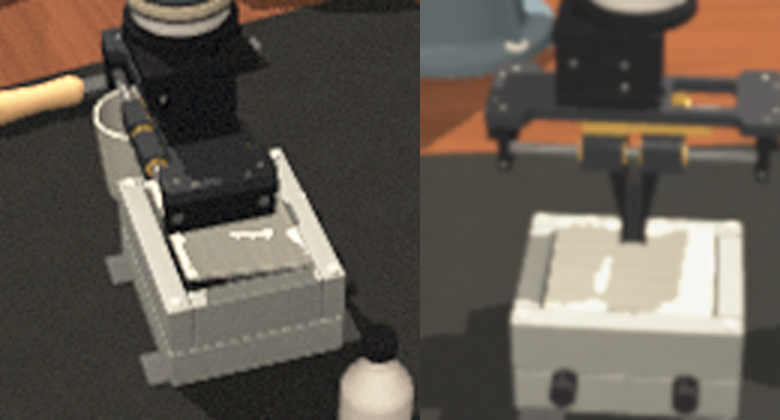

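The flap is nearly shut under the fingers (tip at about crop (633,240) in the scene half). I'll push it slowly to the stop.

>>> servo_tool([
  {"offset": [0.002,0,0.003],"dr": [0,0,0]},
  {"offset": [0.002,0,0.006],"dr": [0,0,0]},
  {"offset": [0.002,0,0.009],"dr": [0,0,0]},
  {"offset": [0.002,0,0.012],"dr": [0,0,0]},
  {"offset": [0.002,0,0.014],"dr": [0,0,0]},
  {"offset": [0.002,0,0.016],"dr": [0,0,0]},
  {"offset": [0.002,0,0.018],"dr": [0,0,0]},
  {"offset": [0.002,0,0.018],"dr": [0,0,0]},
])

```text
time_s: 9.95
position: [0.5123, 0.1465, 0.0679]
tcp_rot: [[-0.99, 0.139, -0.001], [0.139, 0.99, -0.0], [0.001, -0.0, -1.0]]
force: [-2.1, -1.0, 10.5]
opening: 0.008
grasp_force: 4.9
```

>>> servo_tool([
  {"offset": [0,0,0.001],"dr": [0,0,0]},
  {"offset": [0,0,0.0015],"dr": [0,0,0]},
  {"offset": [0,0,0.0015],"dr": [0,0,0]},
])

```text
time_s: 10.2
position: [0.5123, 0.1465, 0.0674]
tcp_rot: [[-0.99, 0.139, -0.0], [0.139, 0.99, -0.0], [0.0, -0.0, -1.0]]
force: [-3.2, -0.4, 15.4]
opening: 0.005
grasp_force: 7.5
```

On the stop (15 N). I'll let go gently, rise and wait.

>>> servo_tool([
  {"offset": [0,0,-0.004],"dr": [0,0,0]},
  {"offset": [0,0,-0.01],"dr": [0,0,0]},
  {"offset": [0.01,0,-0.03],"dr": [0,0,0]},
  {"offset": [0.03,0,-0.065],"dr": [0,0,0]},
  {"offset": [0.055,0,-0.1],"dr": [0,0,0]},
  {"offset": [0.075,0,-0.135],"dr": [0,0,0]},
  {"offset": [0.08,0,-0.17],"dr": [0,0,0]},
  {"offset": [0.08,0,-0.2],"dr": [0,0,0]},
  {"offset": [0.08,0,-0.2],"dr": [0,0,0]},
  {"offset": [0.08,0,-0.2],"dr": [0,0,0]},
  {"offset": [0.08,0,-0.2],"dr": [0,0,0]},
  {"offset": [0.08,0,-0.2],"dr": [0,0,0]},
  {"offset": [0.08,0,-0.2],"dr": [0,0,0]},
  {"offset": [0.08,0,-0.2],"dr": [0,0,0]},
  {"offset": [0.08,0,-0.2],"dr": [0,0,0]},
  {"offset": [0.08,0,-0.2],"dr": [0,0,0]},
  {"offset": [0.08,0,-0.2],"dr": [0,0,0]},
])

```text
time_s: 11.62
position: [0.4334, 0.1576, 0.2657]
tcp_rot: [[-0.99, 0.139, -0.001], [0.139, 0.99, -0.0], [0.001, -0.0, -1.0]]
force: [0.5, 1.1, 0.3]
opening: 0.006
grasp_force: 0.0
```

```bash
python3 - <<'E'
from h import *
off()
cap('side','s5');cap('scene','v5')
b=cv2.imread('pics/s5.png')[130:270,200:340]
a=cv2.imread('pics/v5.png')[125:265,230:350]
o=np.hstack([cv2.resize(b,(420,420),interpolation=cv2.INTER_CUBIC),cv2.resize(a,(360,420),interpolation=cv2.INTER_CUBIC)])
cv2.imwrite('pics/c5.png',o)
E
```

```text
t 11.6167 box [-110.6348   -0.4623  265.6628] F [0.457  1.065  0.3325] op 0.006002976229185684
dr [-0.0097 -0.0479 -0.0003]
```

View pics/c5.png

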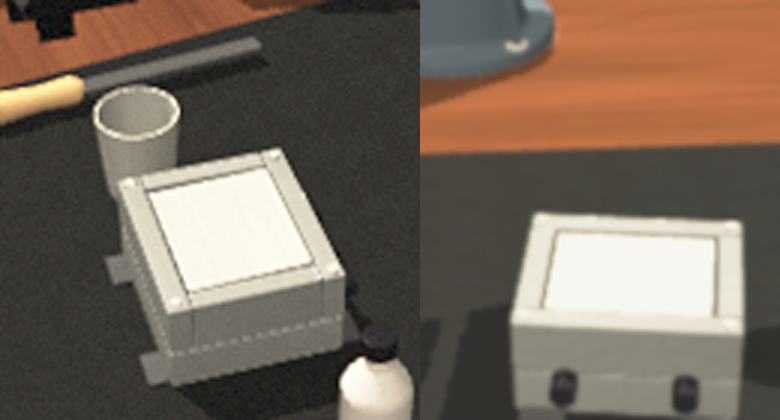

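The flap is flush and latched about 1.4 s after release (flap centre at crop (232,228) in the side half). The bottle, tin and file haven't moved, and the robot is clear.

```bash
python3 -c "
from rig import ticket
print(ticket.hand_in())"
```

```text
the job is handed in; nothing more can be done
None
```

The job is handed in: the flap sprang open, the rocker was tipped on, and the flap was pushed shut and was still flush over a second after release, all in about 12 s of robot time and with the bottle, tin and file untouched.

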